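# Stroke along the bowed loaf gauge to test its sprung sections

### The arm

A 6-joint arm with a two-finger parallel gripper is mounted at the origin on the work surface. World frame = base frame: x ahead of the robot, y to its left, z up, the work surface at z = 0. Lengths are in mm, angles in rad, forces in N, time in s.
With the tool pointing down it reaches from about 350 to 775 mm from the base axis. Payload 5.5 kg.
Tool frame: the origin (TCP) lies on the mounting face of the last link; the fingertips stand r.tips_ahead ahead of it and the grasp point (between the pads) lies 155 mm ahead of it (r.tips_ahead is the distance from the TCP to the fingertips, in mm); z points along the fingers, y is the direction in which the jaws open and shut (so a half turn about z gives the same grasp; the last joint's range is limited). The gripper opens to 85 mm and grips with 20 to 120 N. Pads are 22 mm wide; open, the fingers measure 114 mm over their backs; the gripper's body (76 mm by 85 mm) begins 54 mm behind the grasp point. The pads swing forward as they close: fully open they stand 13 mm farther back than shut.
Start: joints at [1.058, 0.313, 0.046, 1.304, 0, 1.431], TCP at [209.448, 535.522, 404.723] pointing down, gripper open.
Joint ranges: [-2.76, 2.76], [-0.86, 1.69], [-1.03, 1.26], [-2.2, 2.34], [-1.47, 1.5], [-3.14, 3.14]. Speed limits (rad/s): [2.57, 2.57, 3.14, 3.14, 3.14, 3.14].

### API

Orientations are given as a unit quaternion [w, x, y, z].
In Python, from rig import r gives the robot as it stands. The module is installed in compiled form; this text tells all that it offers.
- The arm moves only by the tool play_rows, never from a script. Its argument "increments" is a list of rows, each a list of 3 entries, a list of its own where there are three numbers: the shift along the tool's x, y, z in m, then the turn about the tool's z in degrees, then the opening, from -1 (shut) to 1 (fully open), so that 0 is half open. A call has 1 to 10 rows; each row is the pose to reach, as a shift and turn from the pose commanded when the call began, along the tool's axes at that moment; what a row does not reach only later rows make up. A row lasts 1/12 s, in which the tool goes at most 41.7 mm and 7.16 degrees, less where a joint would pass 70% of its speed; a pose out of reach is approached as far as the arm can. A call with a gripper value outside its range is refused whole. The fingers move at their own pace and stop on an object; "grip_force" is the grip in N (left out, the last holds). Time passes only in rows, so rows that repeat a pose let the fingers close. It gives the time, the measured TCP pose, the force and the opening at its end, in the units of the state.
- r.state(): the state, without advancing time (a new reading comes with each control period).
- r.read_camera(name): name is "scene" or "top" or "wrist"; returns a dict with "img" (400x640x3 uint8, red, green, blue), "fx", "fy", "cx", "cy" (pixels), "R" (3x3) and "t" (3): a world point X has camera coordinates R X + t. Camera axes: x right, y down, z forward; pixel columns grow to the right and rows downward; lengths in mm; the calibration is good to about 2 mm. A picture is of the moment at which its call begins. There is no depth.
- r.sign_off(): hands the job in, once; it reports no verdict.
The state is a dict: "time": time; "joint_pos": joint angles; "dq": joint speeds; "effort": joint torques, N m; "tcp_pos": TCP position; "orientation": TCP orientation; "force": force on the tool from outside, world axes, zero at the start; "moment": the same for the moment, N m; "gripper_width": opening from 0.0 (shut) to 1.0 (fully open).
Only numpy, scipy, OpenCV 4.12 (cv2) and the standard library are available. Lean on these libraries where they do the work, as an engineer would, in place of code of your own. Each camera call takes 0.05 s, during which the arm holds its last target.

### The job

Test the horseshoe-shaped loaf gauge: with the fingertips, stroke lightly along its row of white sprung sections, from the end with the square box round to the half-round end, so that each section in turn dips by several millimetres and springs back, and none is ever pushed down onto its stop. Pick nothing up, and leave the straight gauge, the bread and the tools around it as they are. When the last section has been tested, lift the fingers clear.

Things in the scene. Friction and masses are not known exactly. Their poses are not given: they have to be found in the camera images.
- bow_gauge: bowed loaf gauge, fixed: dark steel housing 46 mm wide, 52 high, a horseshoe in plan, seven white sprung sections on top. Origin on the bench at the bow's centre, z up. The tops lie on an arc of 90 mm radius about it, at -1.2 rad (section 1) to +1.2 rad (7) from its x axis towards its y, 0.4 rad apart. Past 1: grey square box, 56 x 46 mm, 58 high; past 7: half-round end, 52 high
- straight_gauge: the straight loaf gauge, fixed to the bench, of the same make but a straight row of five sections along its own y axis, 36 mm apart, 270 mm long overall; not to be touched. Origin: on the bench under the middle of the row
- bow1_top (a point): highest point, on the middle line, of section 1 of the bowed gauge (the first, next to the square box); 70 mm above the bench when not pressed, sinks with it. Each section is the top of an upright disc, 35 mm radius, 16 mm wide, in line with the row, so it slopes gently to its neighbours (dips between are 5 mm lower).
- bow7_top (a point): highest point, on the middle line, of section 7 of the bowed gauge (the last, next to the half-round end); 70 mm above the bench when not pressed, sinks with it. Shaped as section 1.
- bow1 (a joint): how far section 1 of the bowed gauge is pressed down, m: 0 up, 0.012 on its stop; a soft spring, about 0.8 N to start it and 3.2 N at the stop, which lifts it again when let go
- bow2 (a joint): how far section 2 of the bowed gauge is pressed down, m: 0 up, 0.012 on its stop
- bow3 (a joint): how far section 3 of the bowed gauge is pressed down, m: 0 up, 0.012 on its stop
- bow4 (a joint): how far section 4 of the bowed gauge is pressed down, m: 0 up, 0.012 on its stop
- bow5 (a joint): how far section 5 of the bowed gauge is pressed down, m: 0 up, 0.012 on its stop
- bow6 (a joint): how far section 6 of the bowed gauge is pressed down, m: 0 up, 0.012 on its stop
- bow7 (a joint): how far section 7 of the bowed gauge is pressed down, m: 0 up, 0.012 on its stop
- str1 (a joint): the same for section 1 of the straight gauge (0 up, 0.012 on its stop)
- str2 (a joint): the same for section 2 of the straight gauge (0 up, 0.012 on its stop)
- str3 (a joint): the same for section 3 of the straight gauge (0 up, 0.012 on its stop)
- str4 (a joint): the same for section 4 of the straight gauge (0 up, 0.012 on its stop)
- str5 (a joint): the same for section 5 of the straight gauge (0 up, 0.012 on its stop)
- roll: loose bread roll, 60 mm across, 42 mm high, standing inside the bow; origin under its middle
- loaf: loose oblong loaf 200 x 68 x 64 mm, long along its x; origin under its middle
- timer: loose round kitchen timer, 64 mm across, 41 mm high; origin under its middle
- scraper: loose dough scraper with steel blade and wooden grip, 95 x 125 x 22 mm; origin under its middle
- flour_jar: loose clear jar, 66 mm across, 100 mm high; origin under its middle
- brush: loose flour brush lying on the bench, under 300 mm long and 40 mm high; origin under its middle
- tin: loose empty loaf tin 110 x 200 x 75 mm, long along its y; origin under its middle

How it is judged:
By the outcome, as a careful person would: the job done as asked, in the order asked, and still so for the second after the job is handed in, with the robot touching nothing.
It also fails if it takes over 40 s, if anything falls off the work surface, if the arm or the gripper's body presses on something with over 40 N, if the wrist force passes 120 N, or if a joint passes its speed limit or range.

## Working session

There is one attempt and no reset: what is moved stays moved. The work goes in short steps, Python scripts to look and compute and a tool call to move; the robot and the scene stay as the last step left them, time stands still between calls to the robot, and variables do not carry over. Pictures are saved under pics/ and viewed, and the job is handed in when it is done.

Besides the shell and the picture viewer there is one more tool, called in YAML: its name, and indented under it one key for each argument. play_rows: Moves the arm, as the interface text tells. Its arguments: {"type":"object","properties":{"increments":{"type":"array"},"grip_force":{"type":"number"}},"required":["increments"]}

```bash
mkdir -p pics
python3 - <<'E'
from rig import r
import cv2,json
s=r.state()
for k,v in s.items(): print(k,v)
print(r.tips_ahead)
for n in ("top","scene","wrist"):
    c=r.read_camera(n)
    cv2.imwrite(f"pics/{n}0.png",c["img"][:,:,::-1])
    print(n,c["fx"],c["fy"],c["cx"],c["cy"],c["R"],c["t"])
E
```

```text
time 0.0
joint_pos [ 1.05842899e+00  3.13995684e-01  4.50171575e-02  1.30356756e+00
 -2.08625047e-05  1.43122182e+00]
dq [-0.00092917  0.00029835  0.00051752  0.00090063  0.00108424  0.00138765]
effort [ 9.39498059e-04 -4.80627215e+01  2.98532063e+01  1.92036980e-02
 -1.49718267e-04 -8.85373652e-06]
tcp_pos [209.33493488 535.34959072 403.82687136]
orientation [-2.70278883e-04  1.85318864e-01  9.82678052e-01 -8.32146805e-04]
force [ 0.2500992  -0.33025792  0.07616311]
moment [ 0.01419244 -0.01855409 -0.02886558]
gripper_width 0.997973289556754
173.4
top 413.806578615006 413.806578615006 317.7909036675079 199.42588004710174 [[ 0.01991762 -0.9998     -0.00180156]
 [-0.98815082 -0.0194112  -0.1522536 ]
 [ 0.15218818  0.00481274 -0.98833982]] [   8.95935522  545.74721337 1191.5864216 ]
scene 501.9132661608836 501.9132661608836 320.6762948770358 205.08616001018788 [[-0.82602459  0.56356734 -0.00867349]
 [ 0.46313764  0.66989309 -0.58029887]
 [-0.32122718 -0.48335815 -0.81435741]] [ 439.83617285 -212.70804953 1788.89483578]
wrist 359.774565216263 359.774565216263 316.02442796755423 205.9398593340887 [[ 0.3631417   0.93173166 -0.00205457]
 [ 0.89676719 -0.3489142   0.27215342]
 [ 0.25285709 -0.10067272 -0.96225168]] [-573.98392846  -36.64272417  378.63224686]
```

View pics/top0.png

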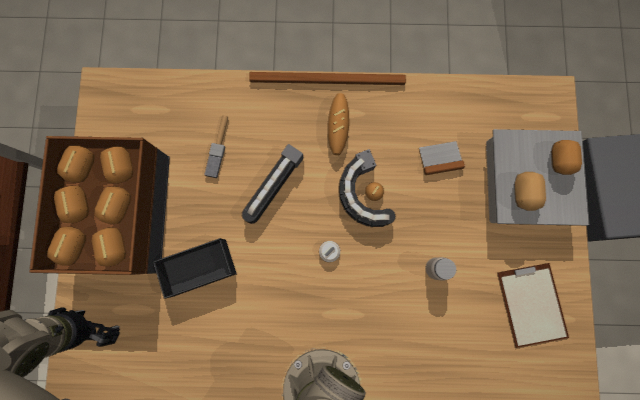

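View pics/scene0.png

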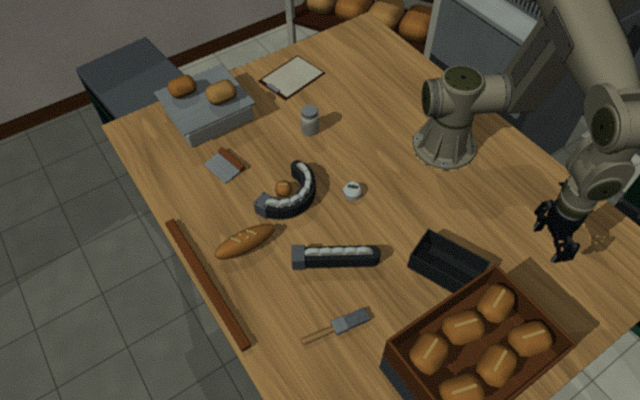

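View pics/wrist0.png

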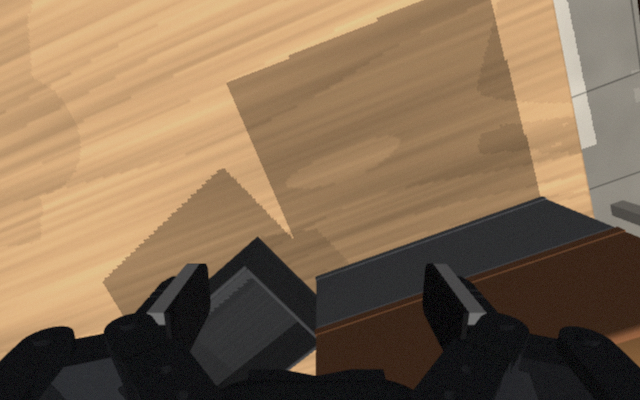

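```bash
cat > h.py <<'E'
import numpy as np,cv2
def ray(c,u,v,z):
    R=np.array(c["R"]);t=np.array(c["t"]).ravel()
    o=-R.T@t; d=R.T@np.array([(u-c["cx"])/c["fx"],(v-c["cy"])/c["fy"],1])
    return o+d*(z-o[2])/d[2]
def proj(c,X):
    p=np.array(c["R"])@np.asarray(X,float)+np.array(c["t"]).ravel()
    return c["fx"]*p[0]/p[2]+c["cx"],c["fy"]*p[1]/p[2]+c["cy"]
E
python3 - <<'E'
from rig import r
from h import *
c=r.read_camera("top"); print(r.state()["time"],r.tips_ahead)
im=c["img"][:,:,::-1][135:240,325:415]
cv2.imwrite("pics/topz.png",cv2.resize(im,None,fx=6.5,fy=5.7,interpolation=cv2.INTER_CUBIC))
im=im[:, :, ::-1].astype(int)
m=(im.min(2)>120)&((im.max(2)-im.min(2))<30)
ys,xs=np.nonzero(m)
P=np.array([ray(c,x+325,y+135,67)[:2] for x,y in zip(xs,ys)])
print(len(P))
from scipy.optimize import least_squares
f=least_squares(lambda q:np.hypot(P[:,0]-q[0],P[:,1]-q[1])-90,P.mean(0)+[0,-60],loss="soft_l1",f_scale=4)
print(f.x,np.round(np.sort(f.fun)[::20],1))
a=np.degrees(np.arctan2(P[:,1]-f.x[1],P[:,0]-f.x[0]));print(np.round(np.sort(a)[::15]))
for u,v,z in((366,160,58),(388,216,52)): print(ray(c,u,v,z))
E
```

```text
0.2 173.4
495
[ 584.14767612 -155.23392175] [-9.3 -7.8 -6.7 -5.9 -5.2 -4.6 -3.9 -3.  -2.5 -1.9 -1.2 -0.5  0.1  0.8
  1.3  1.9  2.7  3.3  3.9  4.4  5.2  5.8  6.4  6.8  8. ]
[-180. -176. -171. -166. -162.   32.   37.   43.   49.   54.   59.   65.
   70.   76.   82.   87.   91.   96.  102.  107.  112.  118.  123.  128.
  134.  139.  144.  149.  153.  159.  164.  170.  175.]
[ 664.81001988 -121.79028948   58.        ]
[ 498.70553583 -187.41539984   52.        ]
```

View pics/topz.png

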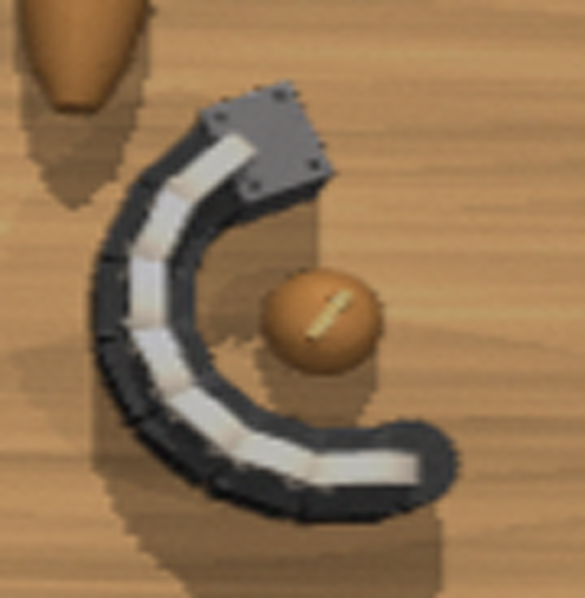

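Run:
```python
from rig import r
from h import *
from scipy.spatial.transform import Rotation as Ro
c=r.read_camera("wrist");s=r.state();R=np.array(c["R"]);o=-R.T@np.array(c["t"]).ravel()
q=s["orientation"];T=Ro.from_quat([*q[1:],q[0]]).as_matrix()
print(T.round(4)); print("cam in tool",T.T@(o-s["tcp_pos"]),"axes rows in tool\n",(R@T).round(3))
print(T.T@(np.array([584,-155,404])-s["tcp_pos"]))
```

```text
[[-9.313e-01  3.643e-01 -4.000e-04]
 [ 3.643e-01  9.313e-01 -7.000e-04]
 [ 1.000e-04 -8.000e-04 -1.000e+00]]
cam in tool [68.4719809  -0.17139073 30.92498961] axes rows in tool
 [[ 0.001  1.     0.001]
 [-0.962  0.001 -0.272]
 [-0.272 -0.     0.962]]
[-600.34114676 -506.55483013    0.61646469]
```

play_rows:
  increments:
    - [[-0.64,-0.477,0],0,-1]
    - [[-0.64,-0.477,0],0,-1]
    - [[-0.64,-0.477,0],0,-1]
    - [[-0.64,-0.477,0],0,-1]
    - [[-0.64,-0.477,0],0,-1]
    - [[-0.64,-0.477,0],0,-1]
    - [[-0.64,-0.477,0],0,-1]
    - [[-0.64,-0.477,0],0,-1]
    - [[-0.64,-0.477,0],0,-1]
    - [[-0.64,-0.477,0],0,-1]

```text
time: 1.08
tcp_pos: [430.4, 180.0, 404.9]
orientation: [0.0, 0.185, 0.983, 0.0]
force: [0.9, 1.0, -0.2]
gripper_width: -0.001
```

play_rows:
  increments:
    - [[-0.304,-0.227,0],0,-1]
    - [[-0.304,-0.227,0],0,-1]
    - [[-0.304,-0.227,0],0,-1]
    - [[-0.304,-0.227,0],0,-1]
    - [[-0.304,-0.227,0],0,-1]
    - [[-0.304,-0.227,0],0,-1]
    - [[-0.304,-0.227,0],0,-1]
    - [[-0.304,-0.227,0],0,-1]
    - [[-0.304,-0.227,0],0,-1]
    - [[-0.304,-0.227,0],0,-1]

```text
time: 1.92
tcp_pos: [632.9, -146.2, 402.6]
orientation: [0.0, 0.188, 0.982, -0.001]
force: [0.3, -0.3, -0.5]
gripper_width: 0.001
```

```bash
cat > fit.py <<'E'
from rig import r
from h import *
import pickle,sys
c=r.read_camera("wrist");s=r.state();print(s["time"],s["joint_pos"].round(3) if hasattr(s["joint_pos"],"round") else s["joint_pos"],s["tcp_pos"],s["orientation"],s["force"],r.tips_ahead)
pickle.dump(c,open("w.pkl","wb"))
cv2.imwrite(f"pics/{sys.argv[1]}.png",c["img"][:,:,::-1])
E
python3 fit.py w1
```

```text
1.9667 [-3.48e-01  4.62e-01  2.61e-01  1.37e+00 -1.00e-03  2.90e-02] [ 631.95443259 -144.48416974  402.71988666] [-3.30666734e-04  1.87699790e-01  9.82226361e-01 -2.34135783e-04] [ 0.90822354 -0.57401157 -0.53071694] 173.4
```

View pics/w1.png

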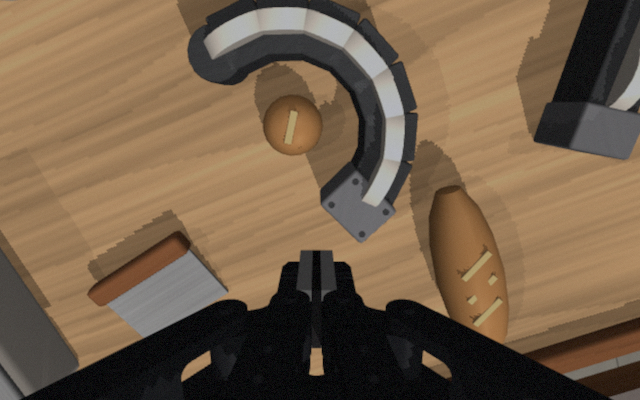

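Run:
```python
import cv2
im=cv2.imread("pics/w1.png")[0:250,180:430]
cv2.imwrite("pics/w1z.png",cv2.resize(im,None,fx=2.4*1.3,fy=2.4,interpolation=cv2.INTER_CUBIC) if 0 else cv2.resize(im,(600,600),interpolation=cv2.INTER_CUBIC))
```

```text
(no output)
```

View pics/w1z.png

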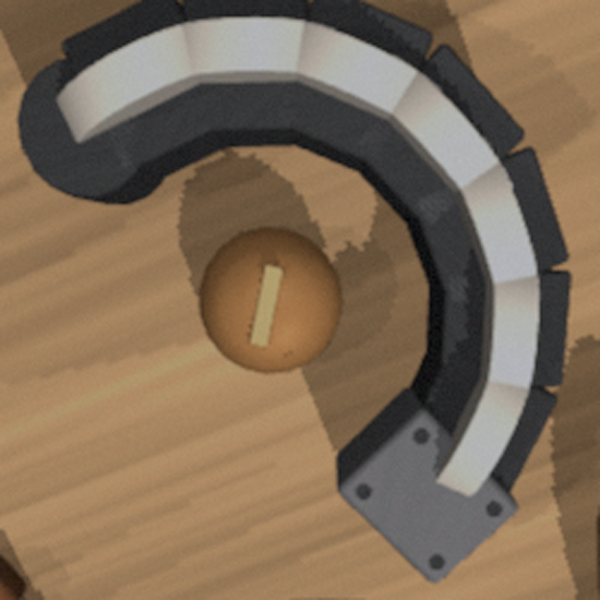

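```bash
cat > fit2.py <<'E'
from h import *
import pickle
from scipy.optimize import least_squares
c=pickle.load(open("w.pkl","rb"))
out=[(530,388),(538,280),(495,160),(418,72),(305,18),(185,22)]
inn=[(490,382),(495,285),(460,190),(388,113),(302,75),(190,72)]
box=[(338,488),(437,580),(517,508),(420,410)]
S=lambda p:(p[0]/2.4+180,p[1]/2.4)
al=np.arange(-1,1.01,.4)
W=[ray(c,*S(p),65)[:2] for p in out+inn]
M=np.array([100/1*np.array([np.cos(a),np.sin(a)]) for a in al]+[83.7*np.array([np.cos(a),np.sin(a)]) for a in al])
def f(q):
    C,Sn=np.cos(q[2]),np.sin(q[2]); return ((M@np.array([[C,Sn],[-Sn,C]])+q[:2])-W).ravel()
q=least_squares(f,[584,-155,2.0]); print(q.x,np.degrees(q.x[2])); print(q.fun.reshape(-1,2).round(1))
W=np.array([ray(c,*S(p),58)[:2] for p in box]); d=W-q.x[:2]
print("box",W.round(1),np.linalg.norm(np.diff(W[[0,1,2,3,0]],axis=0),axis=1)); m=W.mean(0)-q.x[:2]
print(np.hypot(*m),np.arctan2(m[1],m[0])-q.x[2])
# check overlay on top & wrist
X,Y,a=q.x
for n,fn in(("w.pkl",0),):
    im=c["img"][:,:,::-1].copy()
    for k in range(7):
        b=a-1.2+.4*k
        for R in(82,98):
            u=proj(c,[X+R*np.cos(b),Y+R*np.sin(b),70]); cv2.circle(im,tuple(int(round(v)) for v in u),1,(0,0,255),-1)
    cv2.imwrite("pics/ov.png",cv2.resize(im[0:250,180:430],(600,600)))
from rig import r
t=r.read_camera("top");im=t["img"][:,:,::-1].copy()
im=cv2.resize(im[135:240,325:415],None,fx=6,fy=5.7)
for k in range(7):
    b=a-1.2+.4*k;u=proj(t,[X+90*np.cos(b),Y+90*np.sin(b),70]);print(k+1,np.round([X+90*np.cos(b),Y+90*np.sin(b)],1))
    cv2.circle(im,(int((u[0]-325+.5)*6),int((u[1]-135+.5)*5.7)),3,(0,0,255),-1)
cv2.imwrite("pics/ovt.png",im)
E
python3 fit2.py
```

```text
[ 585.54840879 -155.05582033    1.98175765] 113.54634946814438
[[ 0.9 -0.1]
 [-1.2  0.9]
 [ 1.3  1.8]
 [-0.6  0.7]
 [ 0.2  0. ]
 [-0.7 -1.1]
 [-0.9 -1.1]
 [-0.4 -0.8]
 [ 0.1 -0.2]
 [ 0.9  0.6]
 [-1.1 -1.5]
 [ 1.4  0.8]]
box [[ 651.3 -149.6]
 [ 700.  -127.4]
 [ 683.6  -89.3]
 [ 634.7 -110.7]] [53.52274803 41.40099745 53.37341991 42.26793811]
89.32319093384021 -1.569410086414766
1 [649.4 -91.6]
2 [619.7 -71.8]
3 [584.6 -65.1]
4 [549.6 -72.5]
5 [520.3 -93.1]
6 [ 501.3 -123.4]
7 [ 495.6 -158.7]
```

View pics/ov.png

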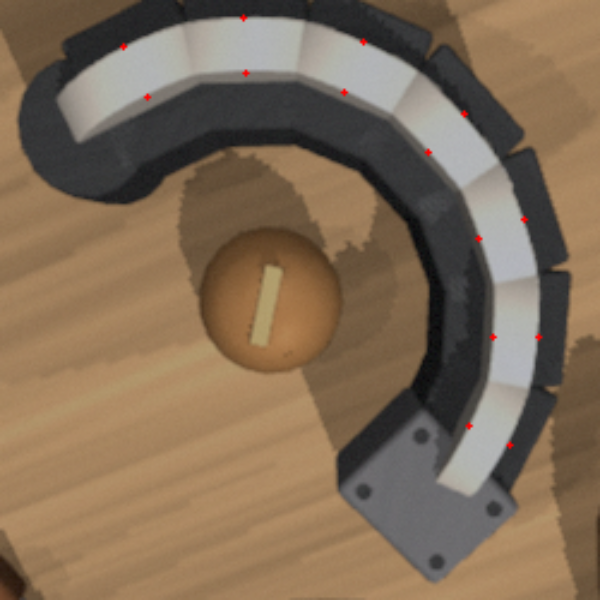

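View pics/ovt.png

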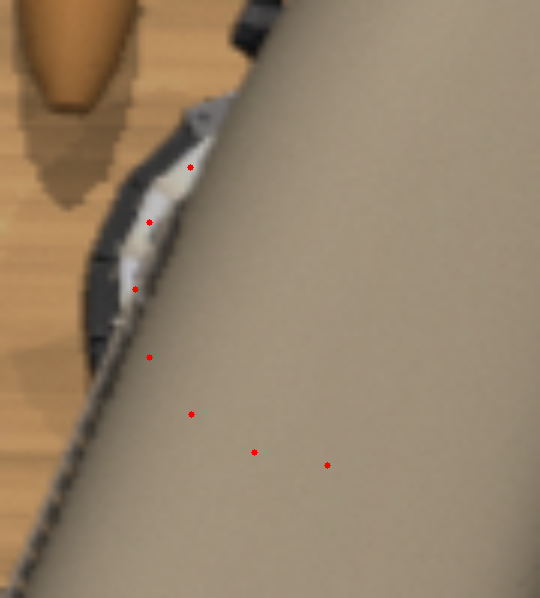

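Run:
```python
import cv2
im=cv2.imread("pics/w1.png")[235:335,255:380]
cv2.imwrite("pics/tip.png",cv2.resize(im,None,fx=6,fy=6,interpolation=cv2.INTER_CUBIC))
```

```text
(no output)
```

View pics/tip.png

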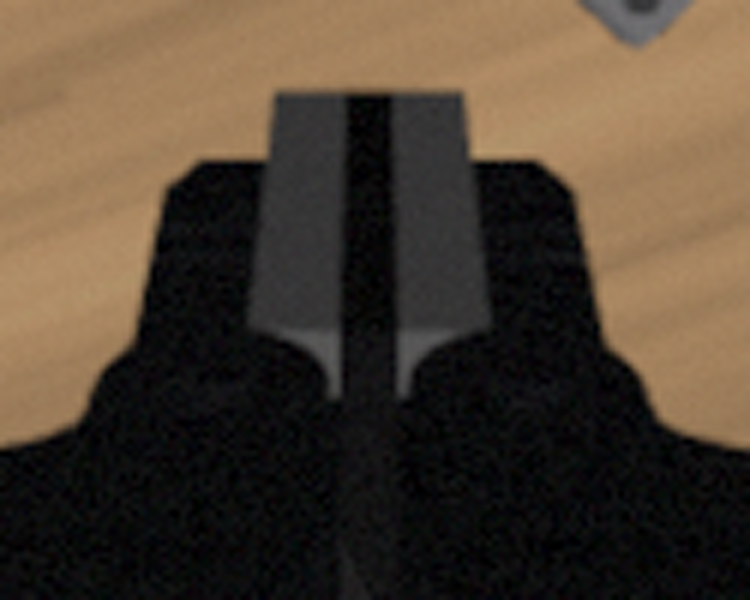

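play_rows:
  increments:
    - [[-0.018,0.042,0.03],128,-1]
    - [[-0.018,0.042,0.06],128,-1]
    - [[-0.018,0.042,0.09],128,-1]
    - [[-0.018,0.042,0.09],128,-1]
    - [[-0.018,0.042,0.09],128,-1]
    - [[-0.018,0.042,0.09],128,-1]
    - [[-0.018,0.042,0.09],128,-1]
    - [[-0.018,0.042,0.09],128,-1]
    - [[-0.018,0.042,0.09],128,-1]
    - [[-0.018,0.042,0.09],128,-1]

```text
time: 2.85
tcp_pos: [661.6, -105.6, 315.2]
orientation: [-0.0, 0.727, 0.687, 0.0]
force: [-0.4, -0.2, -0.4]
gripper_width: 0.005
```

```bash
python3 fit.py w2
```

```text
2.9 [-0.278  0.533  0.161  1.199  0.     1.354] [ 661.57179946 -105.67881351  315.27591825] [-2.70639212e-04  7.28601507e-01  6.84937781e-01  8.37003550e-05] [0.16091461 0.68221618 0.3432733 ] 173.4
```

play_rows:
  increments:
    - [[-0.003,0.001,0.02],56,-1]
    - [[-0.003,0.001,0.04],56,-1]
    - [[-0.003,0.001,0.062],56,-1]
    - [[-0.003,0.001,0.062],56,-1]
    - [[-0.003,0.001,0.062],56,-1]
    - [[-0.003,0.001,0.062],56,-1]
    - [[-0.003,0.001,0.062],56,-1]
    - [[-0.003,0.001,0.062],56,-1]
    - [[-0.003,0.001,0.062],56,-1]
    - [[-0.003,0.001,0.062],56,-1]

```text
time: 3.73
tcp_pos: [662.8, -109.5, 253.1]
orientation: [-0.0, 0.963, 0.27, 0.0]
force: [-0.4, -0.0, 0.1]
gripper_width: -0.002
```

```bash
python3 fit.py w3
python3 - <<'E'
from rig import r
import cv2
c=r.read_camera("scene");cv2.imwrite("pics/s3.png",cv2.resize(c["img"][120:260,200:380,::-1],None,fx=4,fy=4,interpolation=cv2.INTER_CUBIC))
E
```

```text
3.7833 [-0.283  0.574  0.072  1.069  0.     2.312] [ 662.91862634 -109.73295658  253.08354444] [-7.04166710e-05  9.62890728e-01  2.69891519e-01  9.10041161e-05] [-0.26945736  0.15840104  0.42422417] 173.4
```

View pics/w3.png

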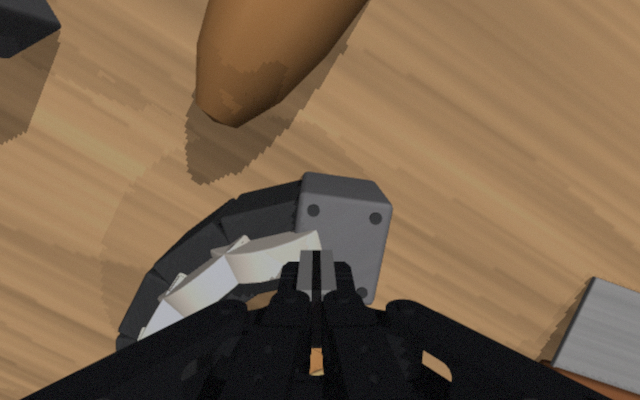

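View pics/s3.png

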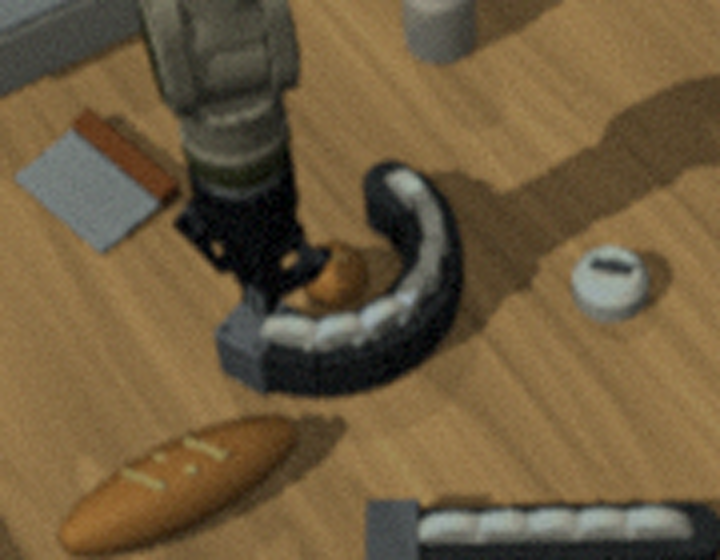

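Run:
```python
from h import *
import pickle
from scipy.spatial.transform import Rotation as Ro
c=pickle.load(open("w.pkl","rb"))
X,Y,a=585.5,-155.05,1.98176
im=cv2.resize(c["img"][150:350,100:400,::-1],None,fx=2.6,fy=2.6,interpolation=cv2.INTER_CUBIC)
def dot(P,col):
    u=proj(c,P); cv2.circle(im,(int((u[0]-100+.5)*2.6),int((u[1]-150+.5)*2.6)),2,col,-1)
for k in range(4):
    b=a-1.2+.4*k; e=np.array([np.cos(b),np.sin(b)]);tg=np.array([-e[1],e[0]])
    for rr in(82,98):
        for s in np.linspace(-18,18,9):
            p=np.array([X,Y])+rr*e+s*tg*rr/90; dot([*p,35+np.sqrt(35**2-s*s)],(0,0,255) if rr==98 else (255,0,0))
# box
b=a-np.pi/2;e=np.array([np.cos(b),np.sin(b)]);tg=np.array([-e[1],e[0]])
# tips
s_pos=np.array([662.92,-109.73,253.08]);T=Ro.from_quat([.96289,.26989,0,0]).as_matrix()
for z,col in((173.4,(0,255,0)),(160.4,(0,255,255))):
    for x in(11,-11):
        for y in(-6.7,6.7): 
            dot(s_pos+T@np.array([x,y,z]),col)
cv2.imwrite("pics/ov3.png",im)
```

```text
(no output)
```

View pics/ov3.png

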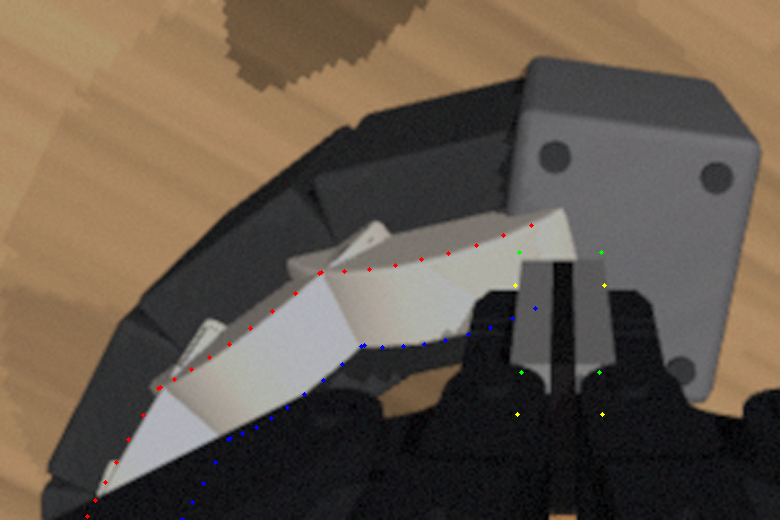

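```bash
cat > plan.py <<'E'
import sys
from rig import r
from h import *
from scipy.spatial.transform import Rotation as Ro
X,Y,a=585.5,-155.05,1.98176
def plan(th,ztip,zc=None):
    s=r.state();q=s["orientation"];T=Ro.from_quat([*q[1:],q[0]]).as_matrix();p0=np.array(s["tcp_pos"])
    if zc is not None:p0[2]=zc
    yaw0=np.degrees(np.arctan2(T[1,1],T[0,1]));rho=np.hypot(p0[0]-X,p0[1]-Y);t0=np.arctan2(p0[1]-Y,p0[0]-X)-a
    print("now",p0.round(1),"rho",round(rho,1),"th",round(t0,3),"tip",round(p0[2]-173.4,1),"yaw",round(yaw0,1),"F",np.round(s["force"],2),"t",s["time"])
    for t,z in zip(th,ztip):
        k=np.round((t+1.2)/.4);f=t-(-1.2+.4*np.clip(k,0,6)) ; b=t+a
        R=90/np.cos(f) if abs(f)<.21 else 91.8
        P=np.array([X+R*np.cos(b),Y+R*np.sin(b),z+173.4]);d=T.T@(P-p0)
        turn=-((np.degrees(b)-90-yaw0+180)%360-180)
        print(f"[[{d[0]/1e3:.4f}, {d[1]/1e3:.4f}, {d[2]/1e3:.4f}], {turn:.0f}, -1],",round(t,2))
E
python3 -c "
from plan import *
plan([-1.40,-1.35,-1.30,-1.25,-1.2,-1.2,-1.2,-1.2],[76,73,70,68,66,66,66,66])"
```

```text
now [ 663.  -109.9  253. ] rho 89.7 th -1.455 tip 79.6 yaw -58.7 F [0.6  0.02 0.  ] t 3.8333
[[0.0021, -0.0050, 0.0036], -2, -1], -1.4
[[0.0010, -0.0095, 0.0066], -5, -1], -1.35
[[-0.0000, -0.0139, 0.0096], -8, -1], -1.3
[[-0.0011, -0.0183, 0.0116], -11, -1], -1.25
[[-0.0022, -0.0227, 0.0136], -14, -1], -1.2
[[-0.0022, -0.0227, 0.0136], -14, -1], -1.2
[[-0.0022, -0.0227, 0.0136], -14, -1], -1.2
[[-0.0022, -0.0227, 0.0136], -14, -1], -1.2
```

play_rows:
  increments:
    - [[0.002,-0.005,0.004],-2,-1]
    - [[0.001,-0.0095,0.007],-5,-1]
    - [[0,-0.014,0.0095],-8,-1]
    - [[-0.001,-0.0185,0.0115],-11,-1]
    - [[-0.002,-0.0225,0.0135],-14,-1]
    - [[-0.002,-0.0225,0.0135],-14,-1]
    - [[-0.002,-0.0225,0.0135],-14,-1]
    - [[-0.002,-0.0225,0.0135],-14,-1]

```text
time: 4.5
tcp_pos: [649.9, -92.2, 239.5]
orientation: [-0.0, 0.924, 0.383, 0.0]
force: [-0.4, 1.9, 2.2]
gripper_width: -0.001
```

```bash
python3 fit.py w4
python3 - <<'E'
from plan import *
import cv2
im=cv2.imread("pics/w4.png")[150:350,100:400];cv2.imwrite("pics/w4z.png",cv2.resize(im,None,fx=2.6,fy=2.6,interpolation=cv2.INTER_CUBIC))
c=r.read_camera("scene");cv2.imwrite("pics/s4.png",cv2.resize(c["img"][140:240,230:330,::-1],None,fx=6,fy=6,interpolation=cv2.INTER_CUBIC))
plan([],[])
E
```

```text
4.55 [-0.263  0.556  0.005  1.02   0.     2.093] [649.93626866 -92.31702303 239.43077873] [-1.68238721e-04  9.23841386e-01  3.82775464e-01  9.36533356e-05] [-1.21827393  0.48066044  0.76509527] 173.4
now [650.  -92.4 239.4] rho 89.9 th -1.211 tip 66.0 yaw -45.0 F [-0.6   1.65  1.16] t 4.6
```

View pics/w4z.png

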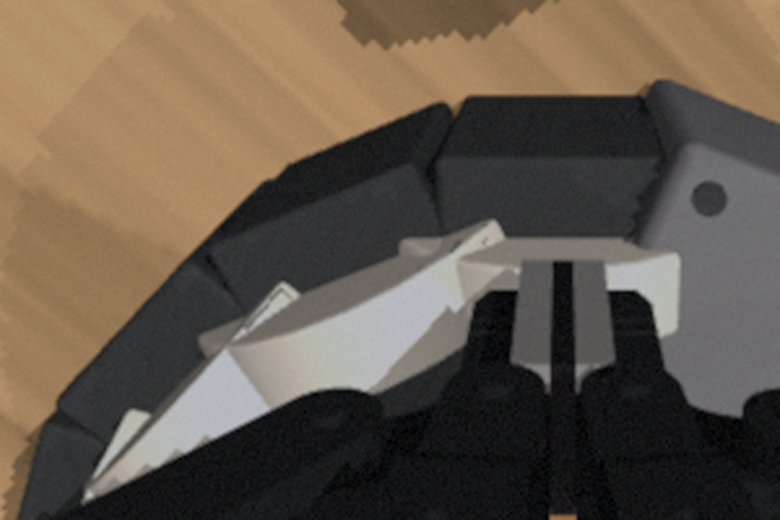

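View pics/s4.png

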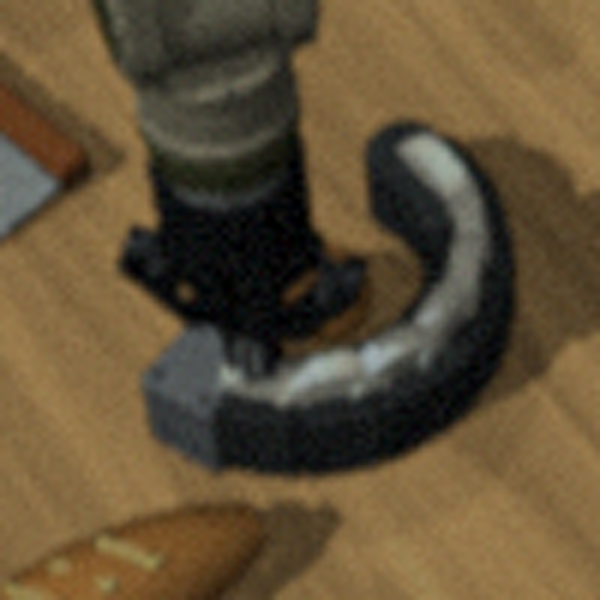

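```bash
cat > ovd.py <<'E'
from h import *
import pickle,sys
X,Y,a=585.5,-155.05,1.98176
def ov(k,dips,name,f=4):
    c=pickle.load(open("w.pkl","rb"))
    x0,y0,x1,y1=200,215,400,350
    im=cv2.resize(c["img"][y0:y1,x0:x1,::-1],None,fx=f,fy=f,interpolation=cv2.INTER_CUBIC)
    cols=[(0,0,255),(0,200,0),(255,0,0),(0,255,255),(255,0,255)]
    def dot(P,col):
        u=proj(c,P); cv2.circle(im,(int((u[0]-x0+.5)*f),int((u[1]-y0+.5)*f)),1,col,-1)
    for kk in (k,k+1,k-1):
      b=a-1.2+.4*(kk-1); e=np.array([np.cos(b),np.sin(b)]);tg=np.array([-e[1],e[0]])
      for dp,col in zip(dips if kk==k else [0],cols):
        for rr in(82,98):
          for s in np.linspace(-18,18,13):
            p=np.array([X,Y])+rr*e+s*tg*rr/90; dot([*p,35-dp+np.sqrt(35**2-s*s)],col if kk==k else (255,255,255))
    cv2.imwrite(name,im)
if __name__=="__main__": ov(int(sys.argv[1]),[2,4,6,8,10],sys.argv[2])
E
python3 ovd.py 1 pics/ov4.png
```

```text
(no output)
```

View pics/ov4.png

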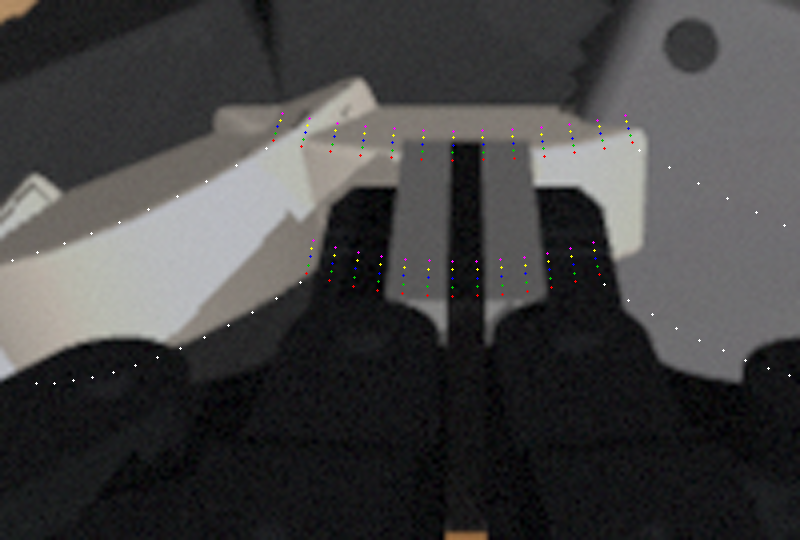

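```bash
python3 -c "
from plan import *
plan([-1.2,-1.15,-1.1,-1.05,-1.0,-.95,-.9,-.85,-.8,-.8],[65,64,63.5]+[63.5]*7)"
```

```text
now [650.  -92.4 239.4] rho 89.9 th -1.211 tip 66.0 yaw -45.0 F [-0.6   1.65  1.16] t 4.6
[[0.0001, -0.0010, 0.0010], 0, -1], -1.2
[[0.0001, -0.0055, 0.0020], -3, -1], -1.15
[[0.0001, -0.0100, 0.0025], -6, -1], -1.1
[[0.0001, -0.0146, 0.0025], -8, -1], -1.05
[[0.0002, -0.0192, 0.0025], -11, -1], -1.0
[[-0.0016, -0.0235, 0.0025], -14, -1], -0.95
[[-0.0034, -0.0277, 0.0025], -17, -1], -0.9
[[-0.0051, -0.0319, 0.0025], -20, -1], -0.85
[[-0.0069, -0.0360, 0.0025], -23, -1], -0.8
[[-0.0069, -0.0360, 0.0025], -23, -1], -0.8
```

play_rows:
  increments:
    - [[0,-0.001,0.0025],0,-1]
    - [[0,-0.0055,0.0025],-3,-1]
    - [[0,-0.01,0.0025],-6,-1]
    - [[0,-0.0145,0.0025],-8,-1]
    - [[0,-0.019,0.0025],-11,-1]
    - [[-0.0015,-0.0235,0.0025],-14,-1]
    - [[-0.0035,-0.0275,0.0025],-17,-1]
    - [[-0.005,-0.032,0.0025],-20,-1]
    - [[-0.007,-0.036,0.0025],-23,-1]
    - [[-0.007,-0.036,0.0025],-23,-1]

```text
time: 5.43
tcp_pos: [619.5, -72.0, 237.1]
orientation: [0.0, 0.829, 0.56, 0.0]
force: [-0.4, -0.4, 1.5]
gripper_width: 0.002
```

```bash
python3 fit.py w5; python3 ovd.py 2 pics/ov5.png; python3 -c "
from plan import *
plan([-.75,-.7,-.65,-.6,-.55,-.5,-.45,-.4,-.35,-.35],[63.5]*10)"
```

```text
5.4833 [-0.244  0.5   -0.097  0.973 -0.     1.711] [619.57805099 -72.04555403 236.93794158] [3.04901940e-04 8.29276414e-01 5.58838516e-01 2.22163256e-04] [-0.26049481 -0.13173719  2.33250318] 173.4
now [619.6 -72.  236.9] rho 89.7 th -0.801 tip 63.5 yaw -22.0 F [-0.26 -0.13  2.33] t 5.4833
[[0.0003, -0.0046, 0.0000], -3, -1], -0.75
[[0.0003, -0.0091, 0.0000], -5, -1], -0.7
[[0.0003, -0.0136, 0.0000], -8, -1], -0.65
[[0.0003, -0.0183, 0.0000], -11, -1], -0.6
[[-0.0014, -0.0226, 0.0000], -14, -1], -0.55
[[-0.0032, -0.0268, 0.0000], -17, -1], -0.5
[[-0.0049, -0.0310, 0.0000], -20, -1], -0.45
[[-0.0067, -0.0351, 0.0000], -23, -1], -0.4
[[-0.0084, -0.0393, 0.0000], -26, -1], -0.35
[[-0.0084, -0.0393, 0.0000], -26, -1], -0.35
```

View pics/ov5.png

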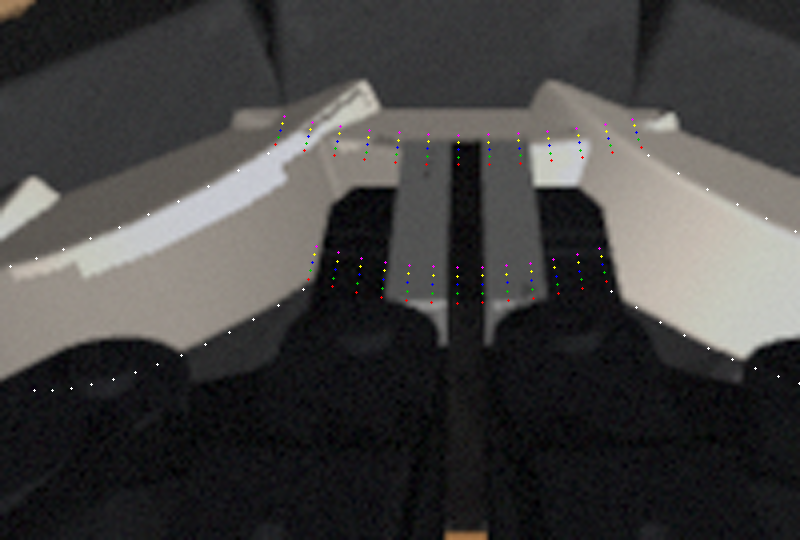

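View pics/w5.png

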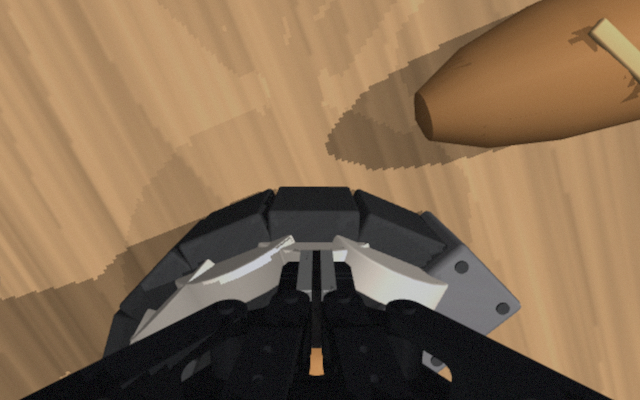

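play_rows:
  increments:
    - [[0,-0.0045,0],-3,-1]
    - [[0,-0.009,0],-5,-1]
    - [[0,-0.0135,0],-8,-1]
    - [[0,-0.0185,0],-11,-1]
    - [[-0.0015,-0.0225,0],-14,-1]
    - [[-0.003,-0.027,0],-17,-1]
    - [[-0.005,-0.031,0],-20,-1]
    - [[-0.0065,-0.035,0],-23,-1]
    - [[-0.0085,-0.0395,0],-26,-1]
    - [[-0.0085,-0.0395,0],-26,-1]

```text
time: 6.32
tcp_pos: [579.6, -65.2, 236.8]
orientation: [0.0, 0.682, 0.731, 0.0]
force: [0.2, -0.0, 0.6]
gripper_width: -0.002
```

```bash
python3 -c "
from plan import *
plan([-.3,-.25,-.2,-.15,-.1,-.05,0,.05,.1,.1],[63.5]*10)"
```

```text
now [579.6 -65.2 236.8] rho 90.0 th -0.346 tip 63.4 yaw 4.0 F [ 0.15 -0.05  0.65] t 6.3167
[[0.0004, -0.0041, -0.0001], -2, -1], -0.3
[[0.0006, -0.0087, -0.0001], -5, -1], -0.25
[[0.0009, -0.0133, -0.0001], -8, -1], -0.2
[[-0.0006, -0.0177, -0.0001], -11, -1], -0.15
[[-0.0022, -0.0220, -0.0001], -14, -1], -0.1
[[-0.0037, -0.0263, -0.0001], -17, -1], -0.05
[[-0.0052, -0.0305, -0.0001], -20, -1], 0
[[-0.0067, -0.0348, -0.0001], -22, -1], 0.05
[[-0.0082, -0.0390, -0.0001], -25, -1], 0.1
[[-0.0082, -0.0390, -0.0001], -25, -1], 0.1
```

play_rows:
  increments:
    - [[0.0005,-0.004,0],-2,-1]
    - [[0.0005,-0.0085,0],-5,-1]
    - [[0.001,-0.0135,0],-8,-1]
    - [[-0.0005,-0.0175,0],-11,-1]
    - [[-0.002,-0.022,0],-14,-1]
    - [[-0.0035,-0.0265,0],-17,-1]
    - [[-0.005,-0.0305,0],-20,-1]
    - [[-0.0065,-0.035,0],-22,-1]
    - [[-0.008,-0.039,0],-25,-1]
    - [[-0.008,-0.039,0],-25,-1]

```text
time: 7.15
tcp_pos: [541.5, -76.1, 236.8]
orientation: [0.0, 0.508, 0.861, 0.0]
force: [0.4, 0.0, 2.8]
gripper_width: 0.001
```

```bash
python3 fit.py w6; python3 ovd.py 4 pics/ov6.png;python3 -c "
from plan import *
plan([.15,.2,.25,.3,.35,.4,.45,.5,.55,.55],[63.5]*10)"
```

```text
7.2 [-0.286  0.368 -0.308  0.895 -0.     0.781] [541.52777119 -75.99899147 236.77637341] [ 1.09377144e-04  5.08837495e-01  8.60862582e-01 -8.04290612e-05] [ 0.38661793 -0.67998243  1.64501163] 173.4
now [541.5 -76.  236.8] rho 90.5 th 0.097 tip 63.4 yaw 28.8 F [ 0.39 -0.68  1.65] t 7.2
[[0.0004, -0.0049, -0.0001], -3, -1], 0.15
[[0.0008, -0.0095, -0.0001], -6, -1], 0.2
[[-0.0006, -0.0139, -0.0001], -9, -1], 0.25
[[-0.0020, -0.0183, -0.0001], -12, -1], 0.3
[[-0.0033, -0.0226, -0.0001], -15, -1], 0.35
[[-0.0047, -0.0269, -0.0001], -18, -1], 0.4
[[-0.0061, -0.0312, -0.0001], -21, -1], 0.45
[[-0.0074, -0.0355, -0.0001], -23, -1], 0.5
[[-0.0088, -0.0398, -0.0001], -26, -1], 0.55
[[-0.0088, -0.0398, -0.0001], -26, -1], 0.55
```

View pics/ov6.png

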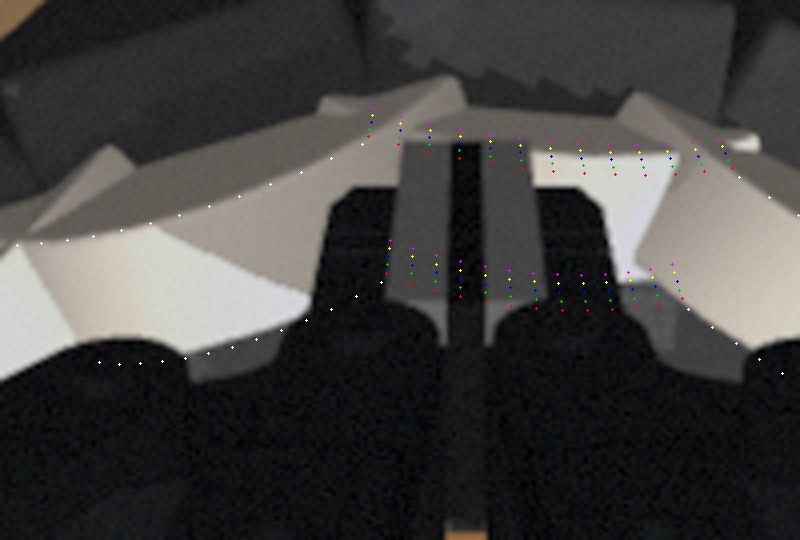

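play_rows:
  increments:
    - [[0.0005,-0.005,0],-3,-1]
    - [[0.001,-0.0095,0],-6,-1]
    - [[-0.0005,-0.014,0],-9,-1]
    - [[-0.002,-0.0185,0],-12,-1]
    - [[-0.0035,-0.0225,0],-15,-1]
    - [[-0.0045,-0.027,0],-18,-1]
    - [[-0.006,-0.031,0],-21,-1]
    - [[-0.0075,-0.0355,0],-23,-1]
    - [[-0.009,-0.04,0],-26,-1]
    - [[-0.009,-0.04,0],-26,-1]

```text
time: 8.03
tcp_pos: [511.1, -103.2, 236.9]
orientation: [0.0, 0.301, 0.954, 0.0]
force: [-0.2, 1.8, 2.6]
gripper_width: 0.0
```

```bash
python3 -c "
from plan import *
plan([.6,.65,.7,.75,.8,.85,.9,.95,1.0,1.0],[63.5]*10)"
```

```text
now [ 511.1 -103.2  236.9] rho 90.7 th 0.551 tip 63.5 yaw 54.9 F [-0.2   1.79  2.63] t 8.0333
[[0.0010, -0.0045, -0.0000], -3, -1], 0.6
[[-0.0001, -0.0090, -0.0000], -6, -1], 0.65
[[-0.0013, -0.0134, -0.0000], -9, -1], 0.7
[[-0.0024, -0.0178, -0.0000], -12, -1], 0.75
[[-0.0035, -0.0222, -0.0000], -14, -1], 0.8
[[-0.0046, -0.0265, -0.0000], -17, -1], 0.85
[[-0.0058, -0.0309, -0.0000], -20, -1], 0.9
[[-0.0069, -0.0353, -0.0000], -23, -1], 0.95
[[-0.0081, -0.0398, -0.0000], -26, -1], 1.0
[[-0.0081, -0.0398, -0.0000], -26, -1], 1.0
```

play_rows:
  increments:
    - [[0.001,-0.0045,0],-3,-1]
    - [[0,-0.009,0],-6,-1]
    - [[-0.001,-0.0135,0],-9,-1]
    - [[-0.0025,-0.018,0],-12,-1]
    - [[-0.0035,-0.022,0],-14,-1]
    - [[-0.0045,-0.0265,0],-17,-1]
    - [[-0.006,-0.031,0],-20,-1]
    - [[-0.007,-0.0355,0],-23,-1]
    - [[-0.008,-0.04,0],-26,-1]
    - [[-0.008,-0.04,0],-26,-1]

```text
time: 8.87
tcp_pos: [494.5, -140.5, 236.7]
orientation: [-0.0, 0.079, 0.997, 0.0]
force: [0.2, 2.1, 3.2]
gripper_width: 0.001
```

```bash
python3 -c "
from plan import *
plan([1.05,1.1,1.15,1.2,1.25,1.3,1.35,1.4,1.45,1.5],[63.5]*10)"
```

```text
now [ 494.5 -140.5  236.7] rho 92.2 th 1.001 tip 63.3 yaw 80.9 F [0.21 2.11 3.2 ] t 8.8667
[[-0.0013, -0.0044, -0.0002], -3, -1], 1.05
[[-0.0022, -0.0089, -0.0002], -6, -1], 1.1
[[-0.0031, -0.0134, -0.0002], -9, -1], 1.15
[[-0.0040, -0.0178, -0.0002], -11, -1], 1.2
[[-0.0049, -0.0222, -0.0003], -14, -1], 1.25
[[-0.0058, -0.0266, -0.0003], -17, -1], 1.3
[[-0.0067, -0.0311, -0.0003], -20, -1], 1.35
[[-0.0076, -0.0357, -0.0003], -23, -1], 1.4
[[-0.0095, -0.0398, -0.0003], -26, -1], 1.45
[[-0.0116, -0.0439, -0.0003], -29, -1], 1.5
```

play_rows:
  increments:
    - [[-0.0015,-0.0045,0],-3,-1]
    - [[-0.002,-0.009,0],-6,-1]
    - [[-0.003,-0.0135,0],-9,-1]
    - [[-0.004,-0.018,0],-11,-1]
    - [[-0.005,-0.022,0],-14,-1]
    - [[-0.005,-0.022,0],-14,-1]

```text
time: 9.37
tcp_pos: [496.0, -163.1, 236.4]
orientation: [-0.0, -0.042, 0.999, -0.0]
force: [0.2, -1.8, 2.3]
gripper_width: 0.002
```

```bash
python3 fit.py w7; python3 ovd.py 7 pics/ov7.png;python3 -c "
from plan import *
plan([1.3,1.35,1.4,1.45,1.5,1.55],[63.5]*6)"
```

```text
9.4167 [-0.471  0.327 -0.371  0.874 -0.001 -0.555] [ 495.97065115 -163.06702313  236.47811971] [-3.99036947e-04 -4.16346106e-02  9.99132777e-01 -3.06416976e-04] [-0.44522974 -0.55327202  2.44032143] 173.4
now [ 496.  -163.1  236.5] rho 89.9 th -5.034 tip 63.1 yaw 94.8 F [-0.45 -0.55  2.44] t 9.4167
[[0.0004, -0.0046, -0.0004], -3, -1], 1.3
[[0.0006, -0.0092, -0.0004], -6, -1], 1.35
[[0.0008, -0.0138, -0.0004], -9, -1], 1.4
[[-0.0000, -0.0183, -0.0004], -12, -1], 1.45
[[-0.0011, -0.0228, -0.0004], -15, -1], 1.5
[[-0.0024, -0.0272, -0.0004], -18, -1], 1.55
```

View pics/ov7.png

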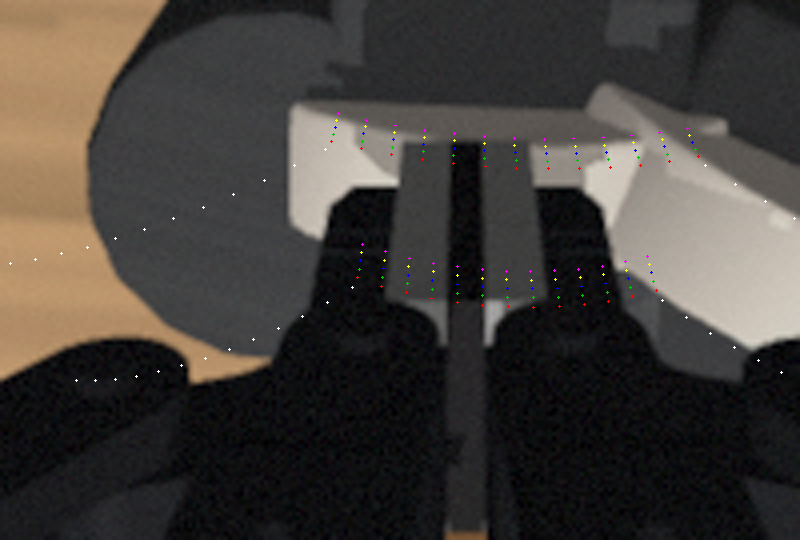

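play_rows:
  increments:
    - [[0.0005,-0.0045,0],-3,-1]
    - [[0.0005,-0.009,0],-6,-1]
    - [[0.001,-0.014,0],-9,-1]
    - [[0.0005,-0.0185,0],-9,-1]
    - [[0,-0.023,0],-9,-1]
    - [[-0.001,-0.027,-0.001],-9,-1]
    - [[-0.001,-0.03,-0.01],-9,-1]
    - [[-0.001,-0.03,-0.04],-9,-1]
    - [[-0.001,-0.03,-0.08],-9,-1]
    - [[-0.001,-0.03,-0.12],-9,-1]

```text
time: 10.25
tcp_pos: [498.9, -192.5, 357.5]
orientation: [-0.001, -0.121, 0.993, 0.001]
force: [1.7, -0.2, -0.7]
gripper_width: 0.002
```

play_rows:
  increments:
    - [[0,0,-0.03],0,-1]
    - [[0,0,-0.05],0,-1]
    - [[0,0,-0.05],0,-1]
    - [[0,0,-0.05],0,-1]
    - [[0,0,-0.05],0,-1]

```text
time: 10.67
tcp_pos: [499.2, -192.6, 406.2]
orientation: [-0.0, -0.122, 0.993, 0.0]
force: [0.1, 0.7, -0.7]
gripper_width: -0.001
```

```bash
python3 fit.py w8; python3 -c "
from rig import r
import cv2
c=r.read_camera('scene');cv2.imwrite('pics/s8.png',c['img'][:,:,::-1]);print(r.state()['dq'])"
```

```text
10.7167 [-0.518  0.236 -0.055  1.281  0.    -0.762] [ 499.11087893 -192.53150766  405.5269477 ] [-8.63726764e-04 -1.21769546e-01  9.92557801e-01  6.65248263e-04] [ 0.54484849  0.31542588 -1.06302804] 173.4
[ 7.52057297e-06  5.18389833e-03 -1.26308274e-03  1.69480424e-03
 -4.15068038e-04 -2.04814478e-03]
```

View pics/w8.png

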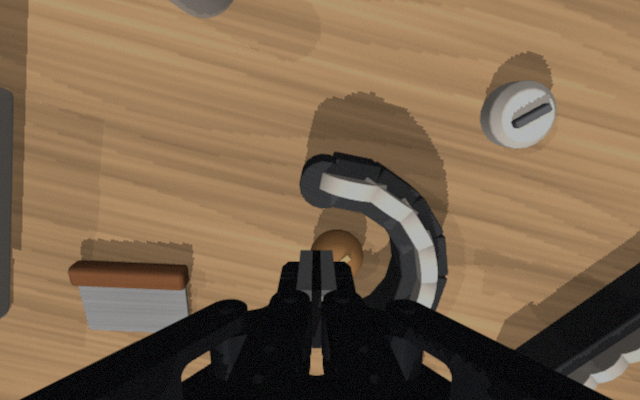

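View pics/s8.png

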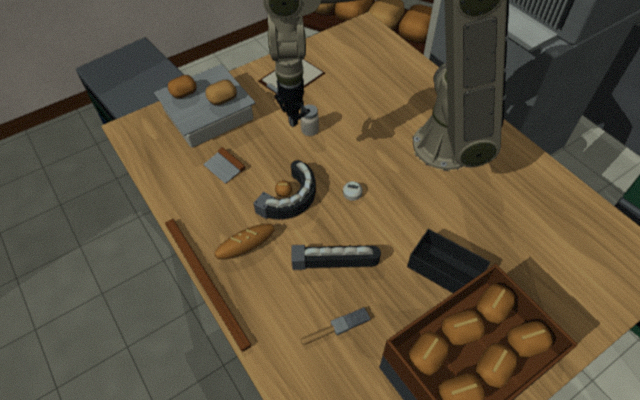

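```bash
python3 -c "
from rig import r
print(r.sign_off())"
```

```text
the job is handed in; nothing more can be done
None
```

I stroked the bowed gauge once with the shut fingertips, from the box end round to the half-round end, then lifted about 160 mm clear and handed in at about 10.7 s.

- **Depth:** After a first touch on section 1 at a dip of about 4 mm, the fingertips ran at 63–63.5 mm above the bench. That should dip each section by about 6.5–7 mm, against the stop at 12 mm.
- **Dips seen:** Wrist pictures taken during the stroke showed sections 1, 2, 4 and 7 pressed. Section 1 measured about 3–4 mm at the first touch and section 4 about 7 mm. Section 1 was seen back up once the fingers had moved on to section 2.
- **Not pictured:** I took no picture of sections 3, 5 and 6 while they were pressed. Their dips follow from the held height and path. The upward force at the checks was mostly 1.5–3.2 N. One reading on section 3 was only 0.6 N, with the noise around 1 N.
- **After the lift:** In the scene picture all seven sections appear up, and the straight gauge, bread and tools look unmoved. The force reading was back within its noise.

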